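# Draw a floating disc into line with a tapered drift

## Task

The steel drift must pin the brass disc under the blue bracket's top plate, but the two holes are out of line: the disc lies several millimetres off to some side, so feel for its hole with the drift. Lift the drift out of its wooden block, work its tapered end down through both holes so that the drift (not the gripper) pulls the disc into line, press it until its collar sits fully down on the bracket, and let go of it. Go gently: never load the bracket or its disc with more than about 30 N in all, and leave the other things on the desk where they are.

Things in the scene. Friction and masses are not known exactly. Their poses are not given: they have to be found in the camera images.
- drift_grip (a point): steel drift, one loose rigid piece 110 mm long, 0.12 kg, upright in the wooden block; this point is the centre of its round red grip (18 mm diameter, from 24 mm below to 24 mm above this point; taken from above). z runs up along the drift. Directly under the grip is a collar 30 mm in diameter, 6 mm thick. Round all over, so its yaw means nothing
- drift_collar (a point): centre of the underside of the drift's collar, 30 mm below the grip's centre; it rests on the wooden block at the start and must finally rest on the bracket's top plate. Below it is a straight round shank, 16.4 mm in diameter and 24 mm long, then a 32 mm taper to the tip
- drift_tip (a point): centre of the drift's blunt flat tip, 9 mm in diameter, 56 mm below the collar's underside and 86 mm below the grip's centre
- bracket_hole (a point): centre of the mouth of the vertical round hole (18 mm) in the blue bracket's top plate, at the plate's upper face, 82 mm above the desk; z up. The plate is 94 x 70 mm and 10 mm thick. A brass disc lies 1 mm under it; under the disc's hole the space is free down to the base plate, 74 mm below this point
- bracket: blue steel bracket fixed to the desk, origin on the desk under its hole. Its brass disc (64 mm wide, 10 mm thick, 18 mm hole in the middle) lies 1 mm under the top plate and can be shifted level in any direction, stiffly (about 6 N), staying where it is left. The disc's hole starts 6 to 7 mm off the bracket's hole; to which side is not measured, and may be any
- stand_top (a point): the centre of the top of the wooden block, 60 x 60 x 62 mm, fixed, in whose 20 mm hole the drift stands; z up. A big fixed grey lathe fills the left half of the desk (x above 0.27 m, y from about 0.03 to 0.35 m), between the robot's start and the work: cross over it with the fingertips at least 0.45 m above the desk
- ratchet: ratchet handle lying behind the work, 148 mm long; bystander
- spark_plug: spark plug lying behind the work, 68 mm long; bystander
- parts_tin: flat tin with blue lid in front at the right, 101 x 67 x 28 mm; bystander
- float_bowl: grey cast carburettor bowl at the back, 74 x 63 x 46 mm; bystander
- pliers: pliers with red grips at the front left, 162 mm long; bystander
Mind the look-alikes: they are no part of the job. What is meant by the part that bears stand_top is not orange, and is the larger of those in its own colour.

How it is judged:
By the outcome, as a careful person would: the job done as asked, in the order asked, and still so for the second after the job is handed in, with the robot touching nothing.
It also fails if it takes over 72 s, if anything falls off the work surface, if the arm or the gripper's body presses on something with over 40 N, if the wrist force passes 120 N, or if a joint passes its speed limit or range.

## Robot

A 7-joint arm with a two-finger parallel gripper is mounted at the origin on a cart in front of the work surface, level with it; the furniture and walls round the work are solid. World frame = base frame: x ahead of the robot, y to its left, z up, the work surface at z = 0. Lengths are in m, angles in rad, forces in N, time in s.
With the tool pointing down it reaches from about 0.4 to 0.85 m from the base axis. Payload 4.5 kg.
Tool frame: the origin (TCP) lies on the centre line of the jaws, within the pads' length; the fingertips stand 17 mm ahead of it and the grasp point (between the pads) lies 2 mm behind it (r.tip_reach is the distance from the TCP to the fingertips, in m); z points along the fingers, y is the line along which they close (so a half turn about z gives the same grasp; the last joint's range is limited). The gripper opens to 88 mm and grips with 3 to 60 N. Pads are 18 mm wide; open, the fingers measure 123 mm over their backs; the gripper's body (75 mm by 187 mm) begins 45 mm behind the grasp point.
Start: joints at [1.207, 0.689, -0.195, 1.565, 0.157, 0.902, -0.215], TCP at [0.242, -0.576, 0.256] pointing down, gripper open.
Joint ranges: [-3.01, 3.01], [-0.46, 2.08], [-1.47, 1.51], [0.13, 2.56], [-1, 4.14], [0.04, 2.09], [-2.66, 2.66]. Speed limits (rad/s): [2.57, 2.57, 3.14, 3.14, 3.14, 3.14, 3.14].

## Interface

Orientations are given as a unit quaternion [x, y, z, w].
In Python, from plant import r gives the robot as it stands.
- The arm moves only by the tool step_arm, never from a script. Its argument "steps" is a list of rows, each a list of 7 numbers: the shift along the tool's x, y, z in cm, then the turn, a rotation vector about the tool's x, y, z in degrees, then the gripper's target within -1 to 1 (shut at 1, half-way at 0, fully open at -1). A call has 1 to 8 rows; each row shifts and turns the commanded pose from where the row before left it, along the tool's axes as they then stand; what a row does not reach is not made up. A row lasts 1/8 s, in which the tool goes at most 62.5 mm and 10.7 degrees, less where a joint would pass 70% of its speed; a pose out of reach is approached as far as the arm can. A call with a gripper value outside its range is refused whole. The fingers move at their own pace and stop on an object; "force" is the grip in N (left out, the last holds). Time passes only in rows, so rows that do not move let the fingers close. It gives the time, the measured TCP pose, the force, the opening and the grip force at its end, in the units of the state.
- r.get_state(): the state, without advancing time (a new reading comes with each control period).
- r.snapshot(name): name is "scene" or "side" or "wrist"; returns a dict with "pixels" (384x512x3 uint8, red, green, blue), "fx", "fy", "cx", "cy" (pixels), "dist_coeffs" ([k1, k2, p1, p2, k3] as OpenCV has them; the pictures are not rectified), "cam_to_world" (4x4, takes a point from camera to world coordinates). Camera axes: x right, y down, z forward; pixel columns grow to the right and rows downward; lengths in m; the calibration is good to about 2 mm. A picture is of the moment at which its call begins. There is no depth.
- r.finish_job(): hands the job in; it is judged then, once.
The state is a dict: "clock": time; "q": joint angles; "qd": joint speeds; "joint_torque": joint torques, N m; "tool_pos": TCP position; "eef_rot": TCP orientation; "contact_force": force on the tool from outside, world axes, zero at the start; "moment": the same for the moment, N m; "opening": opening from 0.0 (shut) to 1.0 (fully open); "finger_force": force on a finger pad.
Only numpy, scipy, OpenCV 4.12 (cv2) and the standard library are available. Lean on these libraries where they do the work, as an engineer would, in place of code of your own. Each camera call takes 0.05 s, during which the arm holds its last target. There are 200 camera calls.

## Working session

There is one attempt and no reset: what is moved stays moved. The work goes in short steps, Python scripts to look and compute and a tool call to move; the robot and the scene stay as the last step left them, time stands still between calls to the robot, and variables do not carry over. Pictures are saved under pics/ and viewed, at most 10 in all, crops included, and the job is handed in when it is done.

Besides the shell and the picture viewer there is one more tool, called after ">>>" as name(argument=value, ...), one argument or row to a line, values as JSON. step_arm: Moves the arm, as the interface text tells. Its arguments: {"type":"object","properties":{"steps":{"type":"array","items":{"type":"array","items":{"type":"number"}}},"force":{"type":"number"}},"required":["steps"]}

```bash
mkdir -p pics; ls
python3 - <<'E'
from plant import r
import cv2,numpy as np
print(r.get_state())
for n in("scene","side"):
    s=r.snapshot(n); cv2.imwrite(f"pics/{n}0.png",s["pixels"][:,:,::-1]); print(n,{k:v for k,v in s.items() if k!="pixels"})
E
```

```text
pics
{'clock': 0.0, 'q': array([ 1.20682283,  0.68998599, -0.19446943,  1.5663413 ,  0.15728234,
        0.90248904, -0.21511227]), 'qd': array([ 9.20180487e-04,  1.12358029e-03,  6.85176707e-04, -1.78645025e-06,
       -1.06499418e-03, -5.26691357e-04,  1.07319027e-04]), 'joint_torque': array([-2.15101095e-04, -5.27557576e+01, -1.26623657e+00, -1.53426576e+01,
       -5.24637045e-02,  6.66574168e-03,  1.80573929e-04]), 'tool_pos': array([ 0.24181018, -0.5756767 ,  0.25490834]), 'eef_rot': array([ 9.80284112e-01,  1.97591032e-01, -2.52609538e-04, -8.83112241e-04]), 'contact_force': array([ 0.59588143,  0.12065685, -0.90547767]), 'moment': array([ 6.3855080e-05, -3.9180403e-02, -2.8537176e-02]), 'finger_force': 0.0, 'opening': 1.0008255872711929}
scene {'fx': 376.33547141083, 'fy': 376.33547141083, 'cx': 256.30718811577077, 'cy': 188.6210698670008, 'dist_coeffs': array([-0.00876014,  0.        ,  0.        ,  0.        ,  0.        ]), 'cam_to_world': array([[-0.43921003,  0.70791562, -0.55312749,  1.20153117],
       [ 0.89838333,  0.34513728, -0.27163881,  0.34535901],
       [-0.00139244, -0.61622701, -0.78756735,  1.02449224],
       [ 0.        ,  0.        ,  0.        ,  1.        ]])}
side {'fx': 498.7728610794302, 'fy': 498.7728610794302, 'cx': 259.9669629178503, 'cy': 186.89588235830283, 'dist_coeffs': array([-0.00366718,  0.        ,  0.        ,  0.        ,  0.        ]), 'cam_to_world': array([[ 0.99323753, -0.08957206,  0.07386508,  0.41395282],
       [-0.11584768, -0.80654542,  0.5797101 , -0.78332255],
       [ 0.00764971, -0.58434693, -0.8114679 ,  1.26252726],
       [ 0.        ,  0.        ,  0.        ,  1.        ]])}
```

View pics/scene0.png

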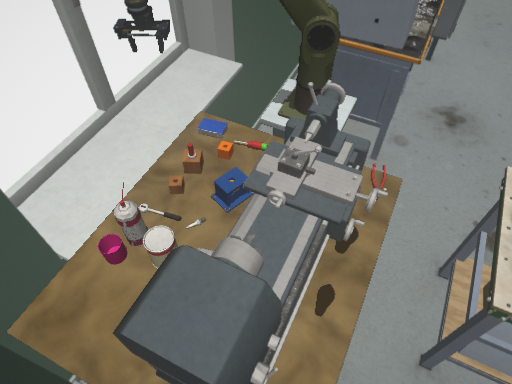

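View pics/side0.png

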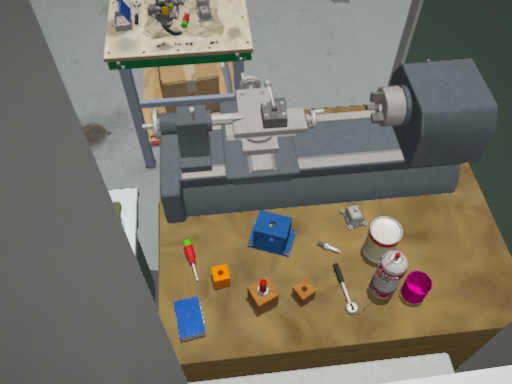

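The scene shows the blue bracket (scene ~232,185; side ~272,232). The drift stands in the larger wooden block (scene ~193,158; side ~263,293), with orange and small wooden look-alikes beside it. I'll enlarge crops next.

Run:
```python
import cv2,numpy as np
a=cv2.imread("pics/scene0.png")[135:215,165:265]; b=cv2.imread("pics/side0.png")[205:320,235:325]
a=cv2.resize(a,(700,560),interpolation=cv2.INTER_CUBIC)   # x7
b=cv2.resize(b,(450,575),interpolation=cv2.INTER_CUBIC)   # x5
cv2.imwrite("pics/ca.png",a);cv2.imwrite("pics/cb.png",b)
```

```text
(no output)
```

View pics/ca.png

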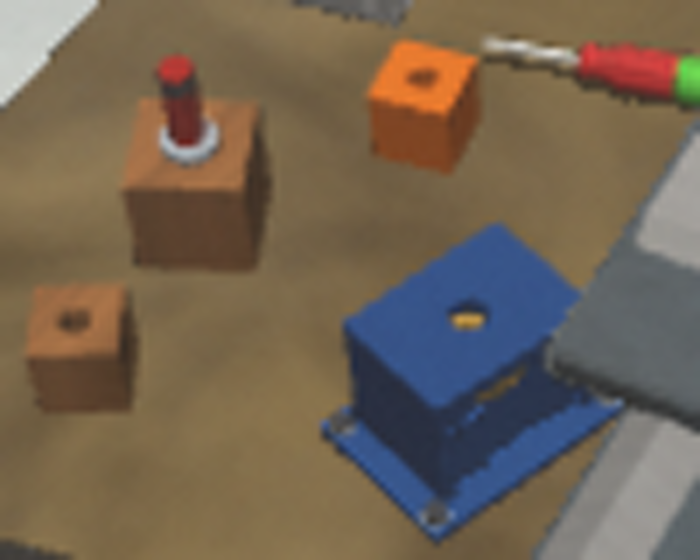

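View pics/cb.png

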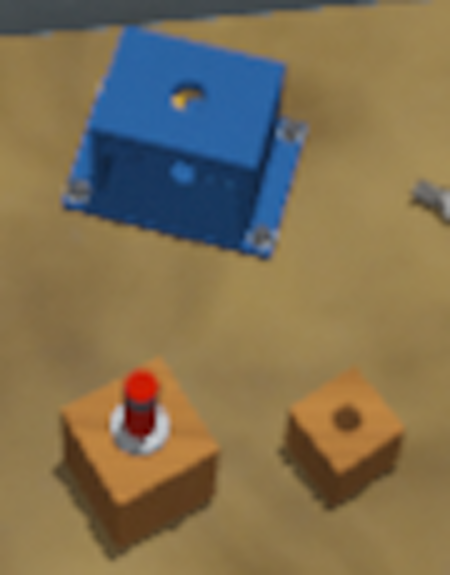

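```bash
cat > h.py <<'E'
from plant import r
import cv2,numpy as np
from scipy.spatial.transform import Rotation as R
def ray(s,uv):
    K=np.array([[s["fx"],0,s["cx"]],[0,s["fy"],s["cy"]],[0,0,1.]])
    p=cv2.undistortPoints(np.array([[uv]],float),K,s["dist_coeffs"])[0,0]
    T=s["cam_to_world"]; return T[:3,3],T[:3,:3]@np.r_[p,1]
def at(s,uv,z):
    o,d=ray(s,uv); return np.round(o+d*(z-o[2])/d[2],4)
def tri(ss,uvs):
    A=0;b=0
    for s,u in zip(ss,uvs):
        o,d=ray(s,u);d/=np.linalg.norm(d);P=np.eye(3)-np.outer(d,d);A=A+P;b=b+P@o
    return np.round(np.linalg.solve(A,b),4)
def move(goal):
    """cm shift in tool axes to goal"""
    t=r.get_state();return np.round(R.from_quat(t["eef_rot"]).inv().apply(np.array(goal)-t["tool_pos"])*100,2)
def st():
    t=r.get_state();print({k:np.round(t[k],4).tolist() for k in("clock","tool_pos","eef_rot","contact_force","moment","opening","finger_force","q")})
E
python3 - <<'E'
from h import *
a=r.snapshot("scene");b=r.snapshot("side")
fa=lambda u,v:((u+.5)/7-.5+165,(v+.5)/7-.5+135)
fb=lambda u,v:((u+.5)/5-.5+235,(v+.5)/5-.5+205)
for n,p,q,z in(("griptop",(177,68),(141,381),.116),("collartop",(189,135),(139,424),.068),("hole",(467,316),(188.5,97),.082)):
    print(n,at(a,fa(*p),z),at(b,fb(*q),z),tri((a,b),(fa(*p),fb(*q))))
for q in((125,27),(285,66),(255,165),(93,128)):print(at(b,fb(*q),.082))
for q in((62,412),(160,362),(216,450),(124,502)):print("blk",at(b,fb(*q),.062))
for n,q in(("lathe edge",(272,208)),("l2",(400,195))):print(n,[at(b,q,z) for z in(0,.1,.2)])
st()
E
```

```text
griptop [ 0.491  -0.2534  0.116 ] [ 0.4919 -0.2518  0.116 ] [ 0.4919 -0.2525  0.1173]
collartop [ 0.4905 -0.2546  0.068 ] [ 0.4913 -0.2533  0.068 ] [ 0.4913 -0.2538  0.0692]
hole [ 0.5422 -0.0687  0.082 ] [ 0.5407 -0.0695  0.082 ] [ 0.5411 -0.069   0.0808]
[ 0.5111 -0.0197  0.082 ]
[ 0.5969 -0.0554  0.082 ]
[ 0.571  -0.1164  0.082 ]
[ 0.486  -0.0834  0.082 ]
blk [ 0.4528 -0.2395  0.062 ]
blk [ 0.5068 -0.2171  0.062 ]
blk [ 0.5293 -0.2693  0.062 ]
blk [ 0.4791 -0.2919  0.062 ]
lathe edge [array([0.556 , 0.0364, 0.    ]), array([ 0.5447, -0.0285,  0.1   ]), array([ 0.5335, -0.0935,  0.2   ])]
l2 [array([0.9557, 0.0402, 0.    ]), array([ 0.9128, -0.0251,  0.1   ]), array([ 0.8699, -0.0903,  0.2   ])]
{'clock': 0.2, 'tool_pos': [0.2419, -0.5759, 0.2552], 'eef_rot': [0.9803, 0.1976, -0.0002, -0.0005], 'contact_force': [-0.6162, 0.3976, 0.009], 'moment': [-0.01, 0.0805, -0.0236], 'opening': 0.9952, 'finger_force': 0.0, 'q': [1.2068, 0.6896, -0.1945, 1.5659, 0.1573, 0.9025, -0.2151]}
```

>>> step_arm(
  steps=[
    [5.2,-3.4,-0.3,0,0,0,-1],
    [5.2,-3.4,-0.3,0,0,0,-1],
    [5.2,-3.4,-0.3,0,0,0,-1],
    [5.2,-3.4,-0.3,0,0,0,-1],
    [5.2,-3.4,-0.3,0,0,0,-1],
    [5.2,-3.4,-0.3,0,0,0,-1],
    [5.2,-3.4,-0.3,0,0,0,-1],
    [5.2,-3.4,-0.3,0,0,0,-1],
  ],
)

```text
clock: 1.2
tool_pos: [0.5212, -0.1626, 0.2798]
eef_rot: [0.98, 0.198, -0.0, 0.0]
contact_force: [0.2, -0.5, -1.0]
opening: 1.001
finger_force: 0.0
```

>>> step_arm(
  steps=[
    [0,0,0,0,0,-9.6,-1],
    [0,0,0,0,0,-9.6,-1],
    [0,0,0,0,0,-9.6,-1],
    [0,0,0,0,0,-9.6,-1],
    [0,0,0,0,0,-9.6,-1],
    [0,0,0,0,0,-9.6,-1],
    [0,0,0,0,0,-9.6,-1],
    [0,0,0,0,0,0,-1],
  ],
)

```text
clock: 2.2
tool_pos: [0.5201, -0.1644, 0.2795]
eef_rot: [0.708, 0.706, 0.0, -0.0]
contact_force: [-0.1, 0.4, 0.2]
opening: 1.003
finger_force: 0.0
```

Run:
```python
from h import *
st();s=r.snapshot("wrist");cv2.imwrite("pics/w1.png",s["pixels"][:,:,::-1]);np.save("w1.npy",s,allow_pickle=True)
print(np.round(s["cam_to_world"],3),s["fx"])
```

```text
{'clock': 2.2, 'tool_pos': [0.5201, -0.1644, 0.2795], 'eef_rot': [0.7079, 0.7063, 0.0001, -0.0003], 'contact_force': [-0.0514, 0.4282, 0.1976], 'moment': [-0.0507, -0.0661, -0.0764], 'opening': 1.0033, 'finger_force': 0.0, 'q': [0.5302, 0.5871, -0.5054, 1.7682, 0.3553, 0.8784, -0.1363]}
[[ 1.    -0.002 -0.002  0.521]
 [-0.002 -0.959 -0.283 -0.093]
 [-0.001  0.283 -0.959  0.409]
 [ 0.     0.     0.     1.   ]] 327.40144430832095
```

View pics/w1.png

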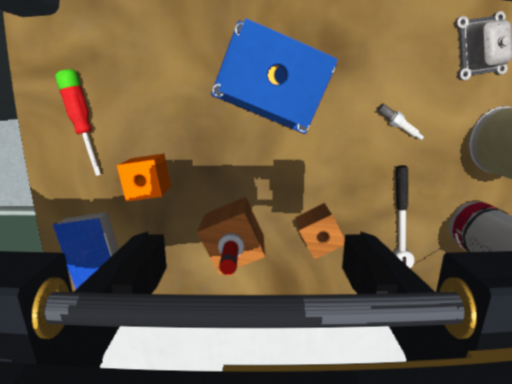

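The wrist view shows the bracket hole at ~(278,75) with a brass crescent in it, and the grip top at ~(229,268). I'll enlarge the hole.

Run:
```python
from h import *
s=np.load("w1.npy",allow_pickle=True).item()
im=s["pixels"][60:90,263:293,::-1]
cv2.imwrite("pics/w1c.png",cv2.resize(im,(600,600),interpolation=cv2.INTER_CUBIC))
for uv in((278,75),):print(at(s,uv,.082))
print(at(s,(229.5,270),.116))
```

```text
[ 0.5435 -0.0725  0.082 ]
[ 0.4956 -0.2602  0.116 ]
```

View pics/w1c.png

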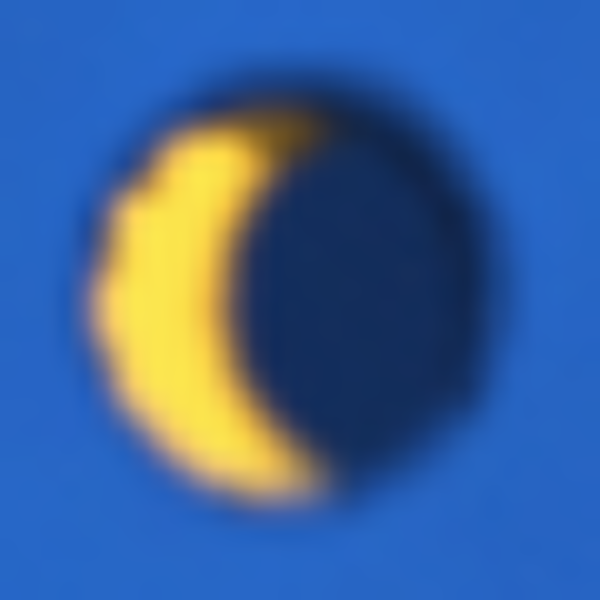

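The brass crescent is on the left (-x) and the dark disc hole on the right. That puts the disc's hole about 6.7 mm toward world +x, perhaps with a little +y. Next I go and take the drift.

>>> step_arm(
  steps=[
    [-3,-0.95,3,0,0,0,-1],
    [-3,-0.95,3,0,0,0,-1],
    [-2.9,-0.95,3,0,0,0,-1],
    [0,0,3,0,0,0,-1],
    [0,0,2.5,0,0,0,-1],
    [0,0,2.5,0,0,0,-1],
    [0,0,1.8,0,0,0,-1],
    [0,0,0,0,0,0,-1],
  ],
  force=50,
)

```text
clock: 3.25
tool_pos: [0.4911, -0.253, 0.0907]
eef_rot: [0.708, 0.706, -0.001, -0.001]
contact_force: [0.3, -0.5, 0.1]
opening: 0.996
finger_force: 0.0
```

Run:
```python
from h import *
st();print(move((.4915,-.253,.0915)))
ss=[r.snapshot(n) for n in("scene","side","wrist")]
c=[ss[0]["pixels"][115:175,160:220],ss[1]["pixels"][255:315,233:293]]
o=np.hstack([cv2.resize(x[:,:,::-1],(400,400),interpolation=cv2.INTER_CUBIC) for x in c])
cv2.imwrite("pics/g.png",o)
```

```text
{'clock': 3.25, 'tool_pos': [0.4911, -0.253, 0.0907], 'eef_rot': [0.7078, 0.7064, -0.0008, -0.001], 'contact_force': [0.2641, -0.5343, 0.0942], 'moment': [0.0333, -0.0549, 0.0116], 'opening': 0.9956, 'finger_force': 0.0, 'q': [0.5858, 0.8624, -0.3294, 1.9006, 0.5692, 0.4747, -0.153]}
[ 0.    0.04 -0.08]
```

View pics/g.png

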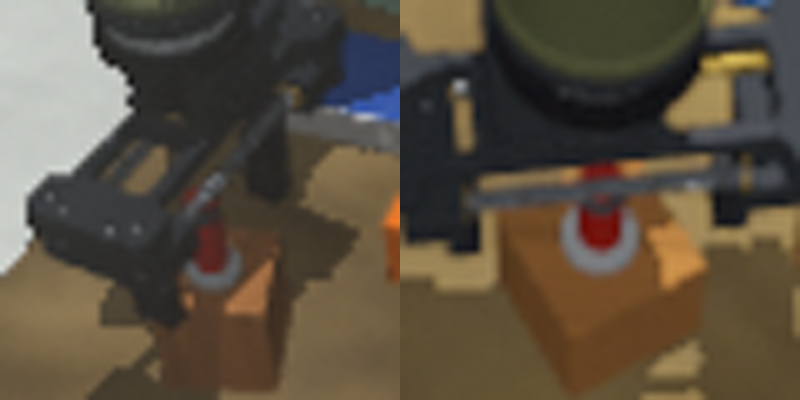

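The open fingers straddle the red grip: it sits at ~(205,240) in the left panel and ~(600,210) in the right, well inside the jaws. I'll close them and lift.

>>> step_arm(
  steps=[
    [0,0,0,0,0,0,1],
    [0,0,0,0,0,0,1],
    [0,0,0,0,0,0,1],
    [0,0,0,0,0,0,1],
    [0,0,0,0,0,0,1],
    [0,0,0,0,0,0,1],
    [0,0,0,0,0,0,1],
    [0,0,0,0,0,0,1],
  ],
  force=50,
)

```text
clock: 4.4
tool_pos: [0.4921, -0.2533, 0.0918]
eef_rot: [0.707, 0.707, 0.0, 0.0]
contact_force: [0.3, 1.0, -1.1]
opening: 0.192
finger_force: 49.9
```

>>> step_arm(
  steps=[
    [0,0,-1,0,0,0,1],
    [0,0,-2,0,0,0,1],
    [0,0,-2,0,0,0,1],
    [0,0,-2,0,0,0,1],
    [0,0,-2,0,0,0,1],
    [0,0,-2,0,0,0,1],
    [0,0,-1,0,0,0,1],
    [0,0,0,0,0,0,1],
  ],
)

```text
clock: 5.4
tool_pos: [0.4918, -0.2534, 0.2123]
eef_rot: [0.707, 0.707, 0.0, 0.0]
contact_force: [-0.1, 1.2, -1.4]
opening: 0.19
finger_force: 49.9
```

Run:
```python
from h import *
st()
ss=[r.snapshot(n) for n in("scene","side")]
for n,s in zip("ab",ss):np.save(f"l{n}.npy",s,allow_pickle=True)
p=r.get_state()["tool_pos"]
def proj(s,X):
    T=np.linalg.inv(s["cam_to_world"]);K=np.array([[s["fx"],0,s["cx"]],[0,s["fy"],s["cy"]],[0,0,1.]])
    return cv2.projectPoints(np.array([X]),cv2.Rodrigues(T[:3,:3])[0],T[:3,3],K,s["dist_coeffs"])[0][0,0]
o=[]
for s in ss:
    u=proj(s,p-[0,0,.06]);x0,y0=(u-20).astype(int);print(u,x0,y0,"exp tip",proj(s,p-[0,0,.084]),"collar",proj(s,p-[0,0,.028]))
    o.append(cv2.resize(s["pixels"][y0:y0+40,x0:x0+40,::-1],(400,400),interpolation=cv2.INTER_CUBIC))
cv2.imwrite("pics/l.png",np.hstack(o))
```

```text
{'clock': 5.4, 'tool_pos': [0.4918, -0.2534, 0.2123], 'eef_rot': [0.7072, 0.707, 0.0001, 0.0005], 'contact_force': [-0.1429, 1.1774, -1.4491], 'moment': [-0.019, -0.0788, -0.0264], 'opening': 0.1903, 'finger_force': 49.86, 'q': [0.6722, 0.6837, -0.4692, 1.8221, 0.4383, 0.7392, -0.0357]}
[188.35865537 136.792277  ] 168 116 exp tip [189.38348642 141.97426633] collar [186.94326862 129.63380685]
[262.77082604 275.1361517 ] 242 255 exp tip [262.65237269 279.4093796 ] collar [262.93480268 269.22049345]
```

View pics/l.png

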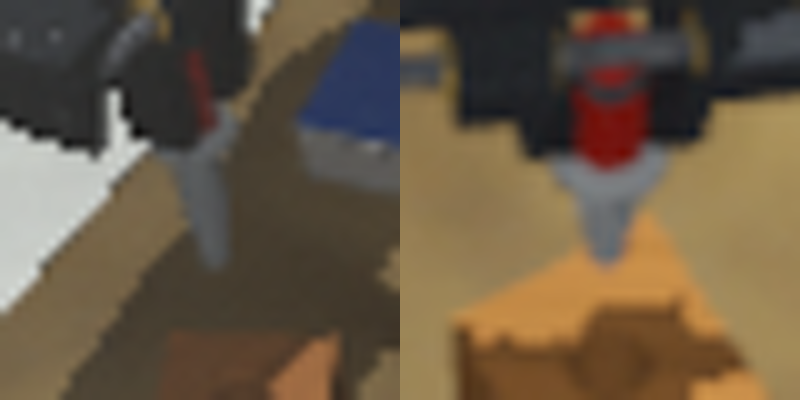

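The drift hangs straight in the jaws, with its tip at ~(216,265) and ~(605,262) in the panels. That is within about 1–2 mm of where I expected it. I'll carry it over the bracket hole.

>>> step_arm(
  steps=[
    [4.6,1.2,0,0,0,0,1],
    [4.6,1.2,0,0,0,0,1],
    [4.6,1.2,0,0,0,0,1],
    [3.6,1.1,0,0,0,0,1],
    [1,0.2,0,0,0,0,1],
    [0,0,1.5,0,0,0,1],
    [0,0,1.5,0,0,0,1],
    [0,0,0,0,0,0,1],
  ],
)

```text
clock: 6.5
tool_pos: [0.5391, -0.0712, 0.1797]
eef_rot: [0.708, 0.706, -0.002, -0.001]
contact_force: [0.4, -0.8, -0.7]
opening: 0.192
finger_force: 49.9
```

Run:
```python
from h import *
st();print(move((.541,-.069,.17)))
ss=[r.snapshot(n) for n in("scene","side")]
P=[(212,160,40),(252,200,40)]
cv2.imwrite("pics/m.png",np.hstack([cv2.resize(s["pixels"][y:y+n,x:x+n,::-1],(400,400),interpolation=cv2.INTER_CUBIC) for s,(x,y,n) in zip(ss,P)]))
```

```text
{'clock': 6.5, 'tool_pos': [0.5391, -0.0712, 0.1797], 'eef_rot': [0.708, 0.7062, -0.0019, -0.0012], 'contact_force': [0.4371, -0.8265, -0.6521], 'moment': [-0.0126, -0.0438, 0.0023], 'opening': 0.1923, 'finger_force': 49.8604, 'q': [0.2895, 0.7159, -0.4067, 1.875, 0.4474, 0.6461, -0.3942]}
[0.22 0.2  0.97]
```

View pics/m.png

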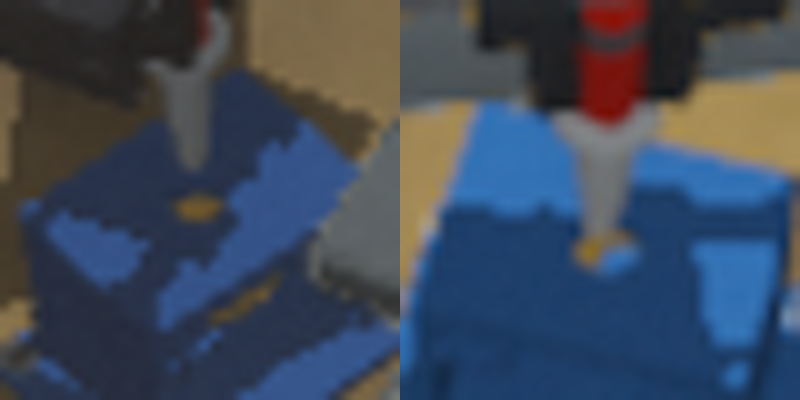

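Tip is close to the hole: scene tip (193,168) against hole (198,205), side tip (602,232) against hole (604,255). Next I settle the arm, then lower it to just above the plate.

>>> step_arm(
  steps=[
    [0,0,0,0,0,0,1],
    [0,0,0,0,0,0,1],
    [0,0,0.5,0,0,0,1],
    [0,0,0.5,0,0,0,1],
    [0,0,0,0,0,0,1],
    [0,0,0,0,0,0,1],
  ],
)

```text
clock: 7.35
tool_pos: [0.5408, -0.0693, 0.1716]
eef_rot: [0.707, 0.707, -0.0, -0.0]
contact_force: [-0.5, -0.6, -2.0]
opening: 0.191
finger_force: 49.9
```

>>> step_arm(
  steps=[
    [0,0,0.2,0,0,0,1],
    [0,0,0.2,0,0,0,1],
    [0,0,0.2,0,0,0,1],
    [0,0,0.2,0,0,0,1],
    [0,0,0.2,0,0,0,1],
    [0,0,0,0,0,0,1],
    [0,0,0,0,0,0,1],
  ],
)

```text
clock: 8.22
tool_pos: [0.5409, -0.0693, 0.1618]
eef_rot: [0.707, 0.707, 0.0, 0.0]
contact_force: [0.3, 0.5, -1.2]
opening: 0.191
finger_force: 49.9
```

>>> step_arm(
  steps=[
    [0,0.1,0,0,0,0,1],
    [0,0.1,0,0,0,0,1],
    [0,0.1,0,0,0,0,1],
    [0,0,0,0,0,0,1],
    [0,0,0,0,0,0,1],
  ],
)

```text
clock: 8.85
tool_pos: [0.5438, -0.0693, 0.1617]
eef_rot: [0.707, 0.707, -0.0, 0.0]
contact_force: [0.3, 0.4, -0.2]
opening: 0.188
finger_force: 49.9
```

>>> step_arm(
  steps=[
    [0,0.05,0,0,0,0,1],
    [0,0,0,0,0,0,1],
    [0,0,0,0,0,0,1],
  ],
)

```text
clock: 9.22
tool_pos: [0.5443, -0.0693, 0.1617]
eef_rot: [0.707, 0.707, -0.0, 0.0]
contact_force: [0.1, -0.2, -0.9]
opening: 0.192
finger_force: 49.9
```

>>> step_arm(
  steps=[
    [0,0,0.15,0,0,0,1],
    [0,0,0.15,0,0,0,1],
    [0,0,0.15,0,0,0,1],
    [0,0,0,0,0,0,1],
    [0,0,0,0,0,0,1],
  ],
)

```text
clock: 9.85
tool_pos: [0.5443, -0.0693, 0.1572]
eef_rot: [0.707, 0.707, -0.0, 0.0]
contact_force: [-0.5, -0.1, -1.7]
opening: 0.188
finger_force: 49.9
```

>>> step_arm(
  steps=[
    [0,0,0.1,0,0,0,1],
    [0,0,0,0,0,0,1],
    [0,0,0,0,0,0,1],
  ],
)

```text
clock: 10.22
tool_pos: [0.5443, -0.0693, 0.1562]
eef_rot: [0.707, 0.707, -0.0, 0.0]
contact_force: [-0.5, -0.1, -1.0]
opening: 0.186
finger_force: 49.9
```

>>> step_arm(
  steps=[
    [0,0,0.1,0,0,0,1],
    [0,0,0,0,0,0,1],
    [0,0,0,0,0,0,1],
  ],
)

```text
clock: 10.6
tool_pos: [0.5443, -0.0693, 0.1552]
eef_rot: [0.707, 0.707, -0.0, 0.0]
contact_force: [-0.1, 0.1, -0.3]
opening: 0.188
finger_force: 49.9
```

>>> step_arm(
  steps=[
    [0,0,0.1,0,0,0,1],
    [0,0,0,0,0,0,1],
    [0,0,0.1,0,0,0,1],
    [0,0,0,0,0,0,1],
  ],
)

```text
clock: 11.1
tool_pos: [0.5443, -0.0693, 0.1531]
eef_rot: [0.707, 0.707, -0.0, -0.0]
contact_force: [0.4, -0.8, -2.0]
opening: 0.191
finger_force: 49.9
```

>>> step_arm(
  steps=[
    [0,0,0.1,0,0,0,1],
    [0,0,0,0,0,0,1],
    [0,0,0.1,0,0,0,1],
    [0,0,0,0,0,0,1],
  ],
)

```text
clock: 11.6
tool_pos: [0.5444, -0.0692, 0.1512]
eef_rot: [0.707, 0.707, 0.0, 0.0]
contact_force: [0.2, -0.5, -1.8]
opening: 0.193
finger_force: 49.9
```

>>> step_arm(
  steps=[
    [0,-0.05,0.1,0,0,0,1],
    [0,-0.05,0.1,0,0,0,1],
    [0,0,0,0,0,0,1],
  ],
)

```text
clock: 11.98
tool_pos: [0.5441, -0.0691, 0.1494]
eef_rot: [0.707, 0.707, 0.001, 0.001]
contact_force: [2.4, 1.2, -0.5]
opening: 0.19
finger_force: 49.9
```

>>> step_arm(
  steps=[
    [0,-0.03,0.1,0,0,0,1],
    [0,-0.03,0.1,0,0,0,1],
    [0,0,0,0,0,0,1],
  ],
)

```text
clock: 12.35
tool_pos: [0.5439, -0.069, 0.1476]
eef_rot: [0.707, 0.707, 0.001, 0.001]
contact_force: [4.5, 1.4, 1.4]
opening: 0.191
finger_force: 49.9
```

>>> step_arm(
  steps=[
    [0,-0.03,0.1,0,0,0,1],
    [0,-0.03,0.1,0,0,0,1],
    [0,0,0,0,0,0,1],
  ],
)

```text
clock: 12.72
tool_pos: [0.5438, -0.0689, 0.1458]
eef_rot: [0.707, 0.707, 0.002, 0.001]
contact_force: [6.1, 1.2, 3.2]
opening: 0.19
finger_force: 49.9
```

>>> step_arm(
  steps=[
    [0,-0.04,0.1,0,0,0,1],
    [0,-0.04,0.1,0,0,0,1],
    [0,0,0,0,0,0,1],
  ],
)

```text
clock: 13.1
tool_pos: [0.5434, -0.0688, 0.1439]
eef_rot: [0.707, 0.707, 0.002, 0.001]
contact_force: [6.7, 1.2, 3.6]
opening: 0.189
finger_force: 49.9
```

>>> step_arm(
  steps=[
    [0,-0.04,0.1,0,0,0,1],
    [0,-0.04,0.1,0,0,0,1],
    [0,0,0,0,0,0,1],
  ],
)

```text
clock: 13.48
tool_pos: [0.5426, -0.0687, 0.142]
eef_rot: [0.707, 0.707, 0.002, 0.001]
contact_force: [5.8, 0.1, 3.8]
opening: 0.191
finger_force: 49.9
```

>>> step_arm(
  steps=[
    [0,-0.03,0.1,0,0,0,1],
    [0,-0.03,0.1,0,0,0,1],
    [0,0,0,0,0,0,1],
  ],
)

```text
clock: 13.85
tool_pos: [0.542, -0.0687, 0.1399]
eef_rot: [0.707, 0.707, 0.002, 0.001]
contact_force: [6.8, 1.2, 2.7]
opening: 0.188
finger_force: 49.9
```

>>> step_arm(
  steps=[
    [0,-0.03,0.1,0,0,0,1],
    [0,-0.03,0.1,0,0,0,1],
    [0,0,0,0,0,0,1],
  ],
)

```text
clock: 14.22
tool_pos: [0.5414, -0.0687, 0.1379]
eef_rot: [0.707, 0.707, 0.002, 0.001]
contact_force: [6.1, 1.8, 3.2]
opening: 0.19
finger_force: 49.9
```

>>> step_arm(
  steps=[
    [0,0,0.1,0,0,0,1],
    [0,0,0.1,0,0,0,1],
    [0,0,0,0,0,0,1],
  ],
)

```text
clock: 14.6
tool_pos: [0.5414, -0.0687, 0.1359]
eef_rot: [0.707, 0.707, 0.002, 0.001]
contact_force: [5.6, 1.5, 2.6]
opening: 0.189
finger_force: 49.9
```

>>> step_arm(
  steps=[
    [0,0,0.1,0,0,0,1],
    [0,0,0.1,0,0,0,1],
    [0,0,0,0,0,0,1],
  ],
)

```text
clock: 14.98
tool_pos: [0.5414, -0.0686, 0.1339]
eef_rot: [0.707, 0.707, 0.002, 0.001]
contact_force: [6.1, 1.6, 2.7]
opening: 0.188
finger_force: 49.9
```

>>> step_arm(
  steps=[
    [0,0,0.1,0,0,0,1],
    [0,0,0.1,0,0,0,1],
    [0,0,0,0,0,0,1],
  ],
)

```text
clock: 15.35
tool_pos: [0.5414, -0.0686, 0.1319]
eef_rot: [0.707, 0.707, 0.002, 0.001]
contact_force: [6.4, 1.8, 3.1]
opening: 0.192
finger_force: 49.9
```

>>> step_arm(
  steps=[
    [0,0,0.1,0,0,0,1],
    [0,0,0.1,0,0,0,1],
    [0,0,0,0,0,0,1],
  ],
)

```text
clock: 15.72
tool_pos: [0.5414, -0.0685, 0.1299]
eef_rot: [0.707, 0.707, 0.002, 0.001]
contact_force: [5.7, 1.1, 3.6]
opening: 0.192
finger_force: 49.9
```

>>> step_arm(
  steps=[
    [0,0,0.1,0,0,0,1],
    [0,0,0.1,0,0,0,1],
    [0,0,0.1,0,0,0,1],
    [0,0,0,0,0,0,1],
  ],
)

```text
clock: 16.23
tool_pos: [0.5414, -0.0684, 0.1269]
eef_rot: [0.707, 0.707, 0.002, 0.001]
contact_force: [5.1, 1.0, 2.9]
opening: 0.188
finger_force: 49.9
```

>>> step_arm(
  steps=[
    [0,0,0.1,0,0,0,1],
    [0,0,0.1,0,0,0,1],
    [0,0,0.1,0,0,0,1],
    [0,0,0,0,0,0,1],
  ],
)

```text
clock: 16.73
tool_pos: [0.5412, -0.0684, 0.1238]
eef_rot: [0.707, 0.707, 0.002, 0.001]
contact_force: [6.3, 1.6, 2.3]
opening: 0.189
finger_force: 49.9
```

>>> step_arm(
  steps=[
    [0,0,0.1,0,0,0,1],
    [0,0,0.1,0,0,0,1],
    [0,0,0.1,0,0,0,1],
    [0,0,0,0,0,0,1],
  ],
)

```text
clock: 17.23
tool_pos: [0.5412, -0.0683, 0.1208]
eef_rot: [0.707, 0.707, 0.002, 0.001]
contact_force: [6.3, 1.3, 2.5]
opening: 0.188
finger_force: 49.9
```

>>> step_arm(
  steps=[
    [0,0,0.1,0,0,0,1],
    [0,0,0.1,0,0,0,1],
    [0,0,0.1,0,0,0,1],
    [0,0,0,0,0,0,1],
  ],
)

```text
clock: 17.73
tool_pos: [0.5412, -0.0683, 0.1177]
eef_rot: [0.707, 0.707, 0.002, 0.001]
contact_force: [7.1, 2.1, 1.3]
opening: 0.194
finger_force: 49.9
```

>>> step_arm(
  steps=[
    [0,0,0.1,0,0,0,1],
    [0,0,0.1,0,0,0,1],
    [0,0,0.1,0,0,0,1],
    [0,0,0,0,0,0,1],
  ],
)

```text
clock: 18.23
tool_pos: [0.5413, -0.0683, 0.1147]
eef_rot: [0.707, 0.707, 0.002, 0.001]
contact_force: [5.8, 2.0, 1.6]
opening: 0.19
finger_force: 49.9
```

>>> step_arm(
  steps=[
    [0,0,0.1,0,0,0,1],
    [0,0,0,0,0,0,1],
    [0,0,0,0,0,0,1],
  ],
)

```text
clock: 18.6
tool_pos: [0.5413, -0.0683, 0.1138]
eef_rot: [0.707, 0.707, 0.002, 0.001]
contact_force: [6.2, 1.9, 3.2]
opening: 0.188
finger_force: 49.9
```

>>> step_arm(
  steps=[
    [0,0,0.08,0,0,0,1],
    [0,0,0,0,0,0,1],
    [0,0,0,0,0,0,1],
  ],
)

```text
clock: 18.98
tool_pos: [0.5413, -0.0683, 0.113]
eef_rot: [0.707, 0.707, 0.002, 0.001]
contact_force: [6.0, 2.2, 1.7]
opening: 0.191
finger_force: 49.9
```

>>> step_arm(
  steps=[
    [0,0,0.05,0,0,0,1],
    [0,0,0,0,0,0,1],
    [0,0,0,0,0,0,1],
  ],
)

```text
clock: 19.35
tool_pos: [0.5413, -0.0683, 0.1125]
eef_rot: [0.707, 0.707, 0.002, 0.001]
contact_force: [6.4, 1.4, 2.3]
opening: 0.189
finger_force: 49.9
```

>>> step_arm(
  steps=[
    [0,0,0.05,0,0,0,1],
    [0,0,0,0,0,0,1],
    [0,0,0,0,0,0,1],
  ],
)

```text
clock: 19.73
tool_pos: [0.5413, -0.0683, 0.112]
eef_rot: [0.707, 0.707, 0.002, 0.001]
contact_force: [6.4, 1.9, 1.9]
opening: 0.188
finger_force: 49.9
```

>>> step_arm(
  steps=[
    [0,0,0.05,0,0,0,1],
    [0,0,0,0,0,0,1],
    [0,0,0,0,0,0,1],
  ],
)

```text
clock: 20.1
tool_pos: [0.5414, -0.0683, 0.1118]
eef_rot: [0.707, 0.707, 0.002, 0.001]
contact_force: [5.4, 2.3, 5.3]
opening: 0.19
finger_force: 49.9
```

>>> step_arm(
  steps=[
    [0,0.08,0.05,0,0,0,1],
    [0,0.07,0,0,0,0,1],
    [0,0,0,0,0,0,1],
  ],
)

```text
clock: 20.48
tool_pos: [0.5415, -0.0683, 0.1117]
eef_rot: [0.707, 0.707, 0.001, 0.0]
contact_force: [2.1, 2.8, 12.3]
opening: 0.188
finger_force: 50.0
```

>>> step_arm(
  steps=[
    [0,0,0.05,0,0,0,1],
    [0,0,0,0,0,0,1],
    [0,0,0,0,0,0,1],
  ],
)

```text
clock: 20.85
tool_pos: [0.5416, -0.0683, 0.1116]
eef_rot: [0.707, 0.707, 0.001, 0.001]
contact_force: [1.4, 2.0, 16.6]
opening: 0.192
finger_force: 50.0
```

The collar touched down at the height I predicted, with about 16 N pressing it. I'll ease off and let go.

>>> step_arm(
  steps=[
    [0,0,-0.04,0,0,0,1],
    [0,0,0,0,0,0,0.4],
    [0,0,0,0,0,0,0],
    [0,0,0,0,0,0,0],
    [0,0,0,0,0,0,-0.2],
    [0,0,0,0,0,0,-0.2],
  ],
)

```text
clock: 21.6
tool_pos: [0.5405, -0.0694, 0.1101]
eef_rot: [0.707, 0.707, -0.0, -0.0]
contact_force: [0.2, 0.2, -0.3]
opening: 0.597
finger_force: 0.0
```

>>> step_arm(
  steps=[
    [0,0,-1,0,0,0,-0.2],
    [0,0,-2,0,0,0,-0.2],
    [0,0,-3,0,0,0,-0.2],
    [0,0,-3,0,0,0,-0.2],
    [0,0,-3,0,0,0,-0.2],
    [-4,0,-2,0,0,0,-0.2],
    [-4,0,0,0,0,0,-0.2],
    [-4,0,0,0,0,0,-0.2],
  ],
)

```text
clock: 22.6
tool_pos: [0.5407, -0.1905, 0.2515]
eef_rot: [0.707, 0.707, 0.0, 0.001]
contact_force: [-0.5, -0.1, 0.1]
opening: 0.6
finger_force: 0.0
```

Run:
```python
from h import *
st()
ss=[r.snapshot(n) for n in("scene","side")]
P=[(205,140,60),(242,190,60)]
cv2.imwrite("pics/f.png",np.hstack([cv2.resize(s["pixels"][y:y+n,x:x+n,::-1],(400,400),interpolation=cv2.INTER_CUBIC) for s,(x,y,n) in zip(ss,P)]))
```

```text
{'clock': 22.6, 'tool_pos': [0.5407, -0.1905, 0.2515], 'eef_rot': [0.707, 0.7072, 0.0002, 0.0006], 'contact_force': [-0.4523, -0.0954, 0.1392], 'moment': [-0.0488, -0.112, 0.0448], 'opening': 0.6004, 'finger_force': 0.0, 'q': [0.5424, 0.6559, -0.4846, 1.7222, 0.3855, 0.8581, -0.1117]}
```

View pics/f.png

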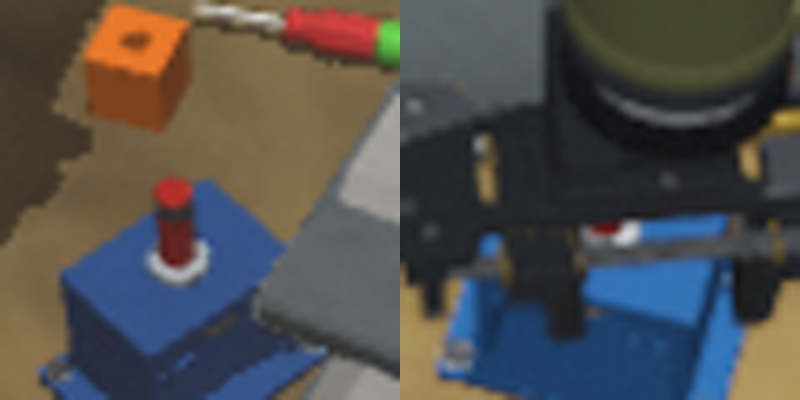

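The drift stands upright with its collar flat on the bracket plate (left panel, collar ~(178,262)). The gripper is clear and nothing else has moved, so I'm handing the job in.

```bash
python3 -c "
from plant import r
print(r.finish_job())"
```

```text
the job is handed in; nothing more can be done
None
```

The drift is through both holes with its collar down on the bracket; it drew the disc into line, was pressed home at about 17 N (highest reading) and let go, and the job was handed in at about 22.7 s (verdict not shown).

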